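Put the roto brush away: slide the case lid shut and clamp it down

ROBOT

A 6-joint arm with a two-finger parallel gripper is mounted at the origin on the work surface. World frame = base frame: x ahead of the robot, y to its left, z up, the work surface at z = 0. Lengths are in m, angles in degrees, forces in N, time in s.
With the tool pointing down it reaches from about 0.4 to 0.825 m from the base axis. Payload 7 kg.
Tool frame: the origin (TCP) lies at the centre of the arm's flange, where the gripper is bolted on; the fingertips stand 178 mm ahead of it and the grasp point (between the pads) lies 159 mm ahead of it; z points along the fingers, y is the line along which they close (so a half turn about z gives the same grasp; the last joint's range is limited). The gripper opens to 88 mm and grips with 3 to 60 N. Pads are 19 mm wide; open, the fingers measure 130 mm over their backs; the gripper's body (78 mm by 193 mm) begins 47 mm behind the grasp point.
Start: joints at [-52.248, 20.546, 0.682, 0, -70.136, -16.507], TCP at [0.245, -0.629, 0.405] pointing down, gripper open.
Joint ranges: [-176.03, 176.03], [-82.01, 121.73], [-58.28, 71.71], [-173.87, 95.51], [-174.79, -0.11], [-173.66, 173.66]. Speed limits (degrees/s): [136.94, 136.94, 172.46, 180, 180, 180].

INTERFACE

Orientations are given as [roll, pitch, yaw] about the fixed x, y, z axes, in that order (R = Rz(yaw) Ry(pitch) Rx(roll)).
In Python, from plant import telemetry, snapshot, workorder, nets gives the robot as it stands.
- The arm moves only by the shell command python3 -m creep 'ROWS'. ROWS is JSON, a list that holds one entry, the list of rows, each a list of 5 numbers: the shift along the tool's x, y, z normalised to -1 to 1, where 1 is 0.2 m, then the turn about the tool's z normalised to -1 to 1, where 1 is pi/2 rad, then the opening, from 0 (shut) to 1 (fully open). In form: [[[x, y, z, spin, hand], ...]]. A call has 1 to 8 rows; each row shifts and turns the commanded pose from where the row before left it, along the tool's axes as they then stand; what a row does not reach is not made up. A row lasts 1/12 s, in which the tool goes at most 41.7 mm and 7.16 degrees, less where a joint would pass 70% of its speed; a pose out of reach is approached as far as the arm can. A call with a number of a shift or a turn outside -1 to 1 is refused whole. A call with a gripper value outside its range is refused whole. The fingers move at their own pace and stop on an object; the grip force is fixed at half the most. Time passes only in rows, so rows that do not move let the fingers close. It gives the time, the measured TCP pose, the force, the opening and the grip force at its end, in the units of the state.
- telemetry.get_obs(): the state, without advancing time (a new reading comes with each control period).
- snapshot(name): name is "scene" or "top" or "wrist"; returns a dict with "frame" (400x640x3 uint8, red, green, blue), "fx", "fy", "cx", "cy" (pixels), "rvec" (rotation vector, rad) and "tvec" (3), from world to camera coordinates, as OpenCV has them; the wrist camera has in their place "mount" (4x4, takes a point from camera to tool coordinates, whose origin is the TCP and whose axes are the flange's). Camera axes: x right, y down, z forward; pixel columns grow to the right and rows downward; lengths in m; the calibration is good to about 2 mm. A picture is of the moment at which its call begins: read the wrist's pose just before it. There is no depth.
- workorder.close_job(): hands the job in; it is judged then, once.
Trained networks look in a picture, given as the dict that the camera call returned (one of the last four; its "shot" number tells which), for a name from the list of things; names that differ only in an ending like _2 or _b are one class to them, and where a whole thing is asked for, a point or a joint stands for the part that bears it (a point fixed in the world has none). Each returns a list of dicts, best first, with "confidence" (0 to 1); they miss things now and then, are a little off and sometimes report something else, mostly with a low value. They report only what shows in the picture. A call takes as long as a camera call. They do not tell look-alikes from the thing itself.
- nets.find_in(picture, query): "uv" ([column, row] in pixels, amid what is visible of it).
- nets.masks_of(picture, query): "region" (400x640 bool, what is visible of it) and "uv" ([column, row] in pixels, amid what is visible of it).
- nets.landmark_of(picture, query): "uv" ([column, row] in pixels: a listed point, or the origin of a listed thing).
The state is a dict: "clock": time; "joint_pos": joint angles; "qvel": joint speeds; "tau": joint torques, N m; "tool_pos": TCP position; "orientation": TCP orientation; "force": force on the tool from outside, world axes, zero at the start; "moment": the same for the moment, N m; "opening": finger opening in m; "gripper_force": force on a finger pad.
Only numpy, scipy, OpenCV 4.12 (cv2) and the standard library are available. Lean on these libraries where they do the work, as an engineer would, in place of code of your own. Each camera call takes 0.05 s, during which the arm holds its last target. There are 200 camera calls.

TASK

Gently lay the orange-and-white roto brush head in the open bay of the wooden case, then slide the blue lid along its rails until it is fully home over the bay. Then swing the red-gripped clamp lever over and press it down until its sprung rubber foot bears firmly on the lid and stays so by itself, without crushing the lid; leave the other things on the bench where they are.

Things in the scene. Friction and masses are not known exactly. Their poses are not given: they have to be found in the camera images.
- case: fixed plywood case, 170 (its x) x 300 (its y) x 65 mm high, y across the bench; origin under its centre, on the bench. -y half: solid deck, top z=65. +y half: open bay, rim z=65. The loose lid lies on the z=65 surface between two aluminium rails (inner faces x=+-75, top z=83, full length) and slides along case y
- bay_floor (a point): centre of the bay's floor, at (0, 71, 8) mm in the case frame; the bay inside spans case x -65..65, y 6..136 mm, from z=8 to 65
- end_stop (a point): top middle of the face that stops the lid, at (0, 150, 83) mm in the case frame: an aluminium end plate 8 mm thick. Beyond it stands the clamp post: case x +-30, y 158..212, top z=83, with two cheeks (x +-17, y 170..200) up to z=119
- lid: blue loose plate 146 x 150 x 10 mm, 0.35 kg; origin: centre of underside, axes as the case's. Pale push bar across its top, 100 (x) x 14 (y) x 18 high, centre at lid y=-60, pushing face at y=-67, its top 28 above the origin. Starts over the deck (origin near case y=-70); home against the end plate it is at case (0, 75, 65). Slides with a few newtons; side play 2 mm
- brush: roto brush head 110 mm long lying along its own x, orange with white bristle rings, middle 44 mm in diameter; black hexagonal end plates 8 mm thick, 46 mm across flats, 53 across corners, so that it does not roll. 180 g. Origin at its middle, 23 mm above what it lies on. Lies loose on the right of the bench
- clamp: clamp lever; origin on the hinge, its x = case x, its -y runs along it to the grip. Lever angle: 0 = level, pointing to case -y over the bay; grows as it opens up and back (1.57 upright, more leans out to case +y). Range -0.14..2.45 rad, starts 1.85..2.25. Friction (0.6 N m) keeps it where it is left; 4 to 5 N at the grip moves it, a brisk knock can reach 10 N
- foot_axis (a point): point on the lever, 75 mm from the hinge, where the foot's spindle crosses; black rubber foot 24 mm across on the side that faces down when level. Screw setting differs each time: foot meets the lid from +0.35 to -0.03 rad, then its spring (2 N/mm, 5 mm, then solid) gives. 9 to 12 N in all, down on the grip middle, clamps firmly; under 8 N is too little, over 17 N crushes the lid
- clamp_hinge (a point): hinge of the clamp lever, axis along case x, at (0, 185, 108) mm in the case frame
- clamp_grip (a point): middle of the lever's red round grip (22 mm diameter, 55 mm long, from 95 to 150 mm from the hinge), 125 mm from the hinge. Between hinge and grip the lever is a bar 16 wide x 12 mm thick
- stone: grey rubber edge stone 100 x 35 x 22 mm, bystander, origin centre of underside; it, the pole grip and the brush swap places on the right of the bench
- pole_grip: ski pole grip with aluminium stub, about 140 x 46 x 35 mm, bystander, origin on its underside
- groove_tool: blue groove tool with brass wheel, 165 mm long, bystander at the far side, origin on its underside
- cork_block: cork block 110 x 60 x 30 mm, bystander at the far side, origin centre of underside
- wax_tin: round tin, 66 mm diameter, 65 mm high, bystander at the far left, origin centre of underside
Mind the look-alikes: they are no part of the job. Of the things that look like the lid, the middle-sized one is meant.

How it is judged (in metres and radians):
On the way, in this order (a step that is already met when the one before it is completed fails the run):
1. the brush lies in the bay, let go (x of brush in the frame of case between -0.065 and 0.065 m and y of brush in the frame of case between 0.006 and 0.136 m and z of brush in the frame of case between 0 and 0.045 m and contact force between the fingers and brush below 0.1 N and linear speed of brush below 0.03 m/s), for 0.2 s.
2. the lid is slid home over the bay with the brush inside (x of brush in the frame of case between -0.065 and 0.065 m and y of brush in the frame of case between 0.006 and 0.136 m and z of brush in the frame of case between 0 and 0.045 m and y of lid in the frame of case above 0.071 m and z of lid in the frame of case between 0.062 and 0.068 m and angle between lid's own z axis and vertical below 0.04 rad), for 0.2 s.
At the end, for the whole second after the job is handed in: The brush lies in the bay (its middle inside the bay walls and below the rim) at rest; the lid lies flat, home against the end plate within 4 mm; the clamp lever is down (grip middle below 165 mm over the bench) and at rest and its foot presses on the lid with 5 to 20 N by itself (all of step 2 and linear speed of brush below 0.02 m/s and linear speed of lid below 0.01 m/s and z of clamp_grip in the frame of case below 0.165 m and angular speed of clamp below 0.05 rad/s and contact force between clamp and lid between 5 and 20 N); the robot touches nothing.
It fails at once if the lid is crushed: the foot presses on it with more than 25 N (contact force between clamp and lid above 25 N).
It fails at once if the brush is dropped or forced into the case (over 60 N) (contact force between brush and case above 60 N).
It fails at once if a bystander is moved more than 30 mm (distance of any of stone, pole_grip, groove_tool, cork_block, wax_tin from where it was at the start of the episode above 0.03 m).
It also fails if it takes over 72 s, if anything falls off the work surface, if the arm or the gripper's body presses on something with over 40 N, if the wrist force passes 120 N, or if a joint passes its speed limit or range.

## Working session

There is one attempt and no reset: what is moved stays moved. The work goes in short steps, Python scripts to look and compute and a shell command to move; the robot and the scene stay as the last step left them, time stands still between calls to the robot, and variables do not carry over. Pictures are saved under pics/ and viewed, at most 13 in all, crops included, and the job is handed in when it is done.

```bash
mkdir -p pics
cat > h.py <<'E'
import numpy as np,cv2
from plant import telemetry,snapshot,workorder,nets
from scipy.spatial.transform import Rotation as R
def save(p,name,crop=None,s=1):
    f=p["frame"][...,::-1]
    if crop: f=f[crop[1]:crop[3],crop[0]:crop[2]]
    cv2.imwrite("pics/"+name,cv2.resize(f,None,fx=s,fy=s,interpolation=cv2.INTER_CUBIC))
def cam(p,obs=None):
    if "rvec" in p:
        Rm=cv2.Rodrigues(np.array(p["rvec"],float))[0];t=np.array(p["tvec"],float).ravel()
        return Rm.T,-Rm.T@t
    T=np.eye(4);T[:3,:3]=R.from_euler("xyz",obs["orientation"],degrees=True).as_matrix();T[:3,3]=obs["tool_pos"]
    M=T@np.array(p["mount"]);return M[:3,:3],M[:3,3]
def ray(p,uv,obs=None):
    A,c=cam(p,obs);d=A@np.array([(uv[0]-p["cx"])/p["fx"],(uv[1]-p["cy"])/p["fy"],1]);return c,d
def atz(p,uv,z,obs=None):
    c,d=ray(p,uv,obs);return c+d*(z-c[2])/d[2]
def proj(p,X,obs=None):
    A,c=cam(p,obs);q=A.T@(np.array(X)-c);return np.array([p["fx"]*q[0]/q[2]+p["cx"],p["fy"]*q[1]/q[2]+p["cy"]])
def tri(rays):
    A=0;b=0
    for c,d in rays:
        d=d/np.linalg.norm(d);P=np.eye(3)-np.outer(d,d);A=A+P;b=b+P@c
    return np.linalg.solve(A,b)
E
python3 - <<'E'
from h import *
o=telemetry.get_obs();print({k:np.round(v,3).tolist() for k,v in o.items()})
s=snapshot("scene");t=snapshot("top")
cv2.imwrite("pics/a.png",np.vstack([s["frame"],t["frame"]])[...,::-1][:, :]) 
save(s,"s0.png");save(t,"t0.png")
for n,p in(("S",s),("T",t)):
    print(n,cam(p)[1].round(3))
    for q in["case","lid","brush","clamp","stone","pole_grip","groove_tool","cork_block","wax_tin","end_stop","bay_floor","clamp_hinge","clamp_grip","foot_axis"]:
        L=nets.landmark_of(p,q)
        print(n,q,[(np.round(a["uv"]).tolist(),round(a["confidence"],2),atz(p,a["uv"],dict(lid=.065,brush=.023,end_stop=.083,bay_floor=.008,clamp_hinge=.108).get(q,0)).round(3).tolist()) for a in L[:4]])
E
```

```text
{'clock': 0.0, 'joint_pos': [-52.248, 20.592, 0.635, -0.019, -70.134, -16.507], 'qvel': [0.015, 0.012, 0.062, 0.026, 0.111, 0.019], 'tau': [-0.0, -58.271, 29.305, 6.997, 0.007, -0.0], 'tool_pos': [0.245, -0.629, 0.404], 'orientation': [179.907, -0.009, -158.762], 'force': [0.345, 0.841, -0.141], 'moment': [-0.019, 0.021, -0.032], 'gripper_force': 0.0, 'opening': 0.088}
S [ 1.31  -0.437  1.005]
S case [([335.0, 200.0], 0.69, [0.539, 0.038, 0.0]), ([375.0, 165.0], 0.47, [0.465, 0.241, 0.0])]
S lid [([317.0, 195.0], 0.81, [0.545, -0.03, 0.065]), ([269.0, 179.0], 0.6, [0.412, -0.13, 0.065]), ([349.0, 192.0], 0.54, [0.581, 0.06, 0.065])]
S brush [([239.0, 210.0], 0.88, [0.451, -0.251, 0.023])]
S clamp [([387.0, 156.0], 0.87, [0.444, 0.306, 0.0])]
S stone [([263.0, 256.0], 0.93, [0.627, -0.25, 0.0])]
S pole_grip [([188.0, 254.0], 0.61, [0.518, -0.436, 0.0])]
S groove_tool [([318.0, 279.0], 0.6, [0.768, -0.147, 0.0])]
S cork_block [([396.0, 237.0], 0.64, [0.754, 0.124, 0.0])]
S wax_tin [([422.0, 218.0], 0.63, [0.733, 0.237, 0.0])]
S end_stop [([385.0, 155.0], 0.75, [0.509, 0.241, 0.083]), (
[... 828 characters left out ...]
.0], 0.9, [0.626, -0.257, 0.0])]
T pole_grip [([467.0, 214.0], 0.67, [0.511, -0.441, 0.0])]
T groove_tool [([361.0, 131.0], 0.9, [0.765, -0.139, 0.0])]
T cork_block [([269.0, 136.0], 0.97, [0.757, 0.139, 0.0])]
T wax_tin [([232.0, 146.0], 0.67, [0.728, 0.249, 0.0]), ([326.0, 198.0], 0.28, [0.565, -0.031, 0.0])]
T end_stop [([266.0, 137.0], 0.41, [0.733, 0.134, 0.083])]
T bay_floor [([282.0, 203.0], 0.74, [0.551, 0.099, 0.008])]
T clamp_hinge [([233.0, 201.0], 0.88, [0.552, 0.222, 0.108])]
T clamp_grip [([202.0, 197.0], 0.93, [0.575, 0.34, 0.0]), ([363.0, 129.0], 0.73, [0.77, -0.145, 0.0]), ([327.0, 199.0], 0.36, [0.561, -0.033, 0.0])]
T foot_axis [([218.0, 199.0], 0.84, [0.568, 0.292, 0.0])]
```

Run:
```python
import cv2
t=cv2.imread("pics/t0.png");cv2.imwrite("pics/t1.png",cv2.resize(t[100:330,150:490],None,fx=2.35,fy=2.35,interpolation=cv2.INTER_CUBIC))
```

```text
(no output)
```

View pics/t1.png

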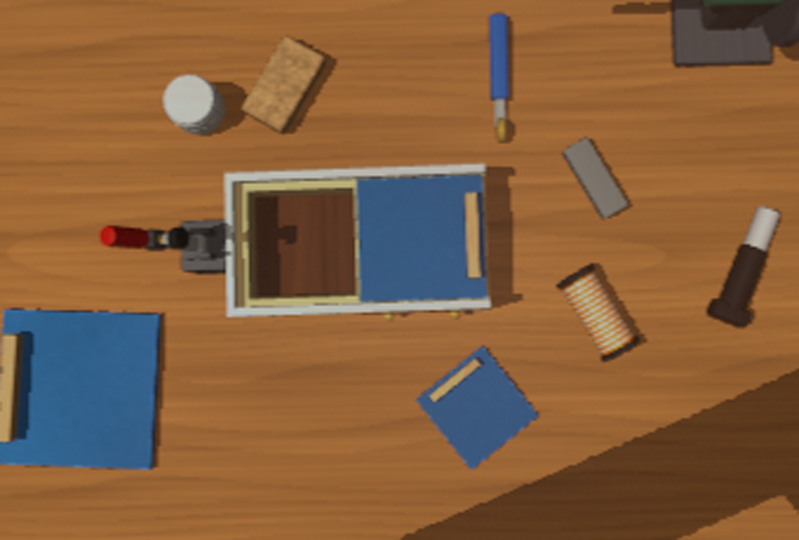

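View pics/s0.png

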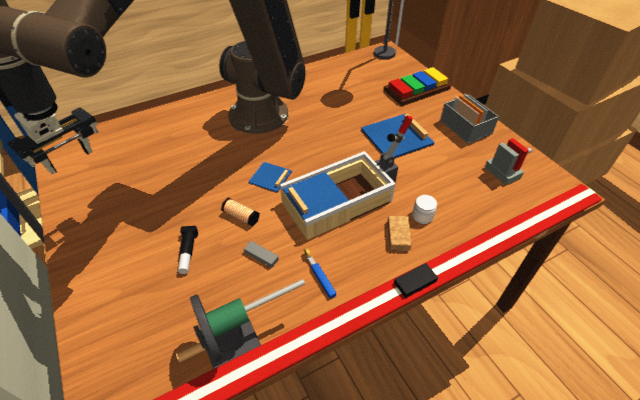

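Lid look-alikes in the top view: small blue plate (351,274), lying on the bench; large plate (183,263), also on the bench; and the middle-sized one (326,200) on the case between the rails. The last is meant (right size, right place), and the enlarged crop confirms it. Brush at (402,233), lever at (202..233,200), case bay at (282,203).

```bash
cat > meas.py <<'E'
from h import *
from scipy.optimize import least_squares
t=snapshot("top");s=snapshot("scene")
f=t["frame"].astype(int)
hsv=cv2.cvtColor(t["frame"],cv2.COLOR_RGB2HSV)
m=((hsv[...,1]<60)&(hsv[...,2]>130)).astype(np.uint8);m[:, :235]=0;m[:,370:]=0;m[:165]=0;m[250:]=0
pts=cv2.findNonZero(m);r=cv2.minAreaRect(pts);b=cv2.boxPoints(r)
W=np.array([atz(t,u,.083) for u in b]);print("rail box px",b.round(1).tolist());print(W.round(4))
print("sides",[np.linalg.norm(W[i]-W[i-1]).round(4) for i in range(4)],"mean",W.mean(0))
e=W-W.mean(0)
for i in range(2):
    d=W[i+1]-W[i];print("edge",np.linalg.norm(d).round(3),np.degrees(np.arctan2(d[1],d[0])).round(2))
for n,p in(("T",t),("S",s)):
    for q in["lid","brush"]:
        for a in nets.masks_of(p,q)[:3]:
            r=cv2.minAreaRect(cv2.findNonZero(a["region"].astype(np.uint8)))
            z=.03 if q=="brush" else .075
            B=np.array([atz(p,u,z) for u in cv2.boxPoints(r)])
            d=B[1]-B[0];d2=B[2]-B[1]
            print(n,q,round(a["confidence"],2),np.round(a["uv"]),B.mean(0).round(4),[(np.linalg.norm(k).round(4),np.degrees(np.arctan2(k[1],k[0])).round(1)) for k in(d,d2)])
for q in["clamp_hinge","clamp_grip","foot_axis","brush","lid","clamp"]:
    A=nets.landmark_of(t,q);B=nets.landmark_of(s,q)
    if A and B:
        X=tri([ray(t,A[0]["uv"]),ray(s,B[0]["uv"])]);print(q,X.round(4),"reproj",(proj(t,X)-A[0]["uv"]).round(1),(proj(s,X)-B[0]["uv"]).round(1))
E
python3 meas.py
```

```text
rail box px [[243.89999389648438, 173.10000610351562], [355.8999938964844, 169.1999969482422], [358.1000061035156, 230.6999969482422], [246.10000610351562, 234.60000610351562]]
[[ 0.6314  0.1969  0.083 ]
 [ 0.636  -0.1153  0.083 ]
 [ 0.466  -0.1171  0.083 ]
 [ 0.4604  0.191   0.083 ]]
sides [np.float64(0.1711), np.float64(0.3122), np.float64(0.17), np.float64(0.3082)] mean [0.54847909 0.03886316 0.083     ]
edge 0.312 -89.16
edge 0.17 -179.4
T lid 0.96 [352. 271.] [ 0.3507 -0.0983  0.075 ] [(np.float64(0.1014), np.float64(-52.6)), (np.float64(0.1043), np.float64(-142.4))]
T lid 0.89 [328. 198.] [ 0.5505 -0.0376  0.075 ] [(np.float64(0.1525), np.float64(-89.2)), (np.float64(0.1477), np.float64(-179.4))]
T lid 0.88 [183. 265.] [0.3798 0.3712 0.075 ] [(np.float64(0.1873), np.float64(-1.1)), (np.float64(0.1926), np.float64(-93.1))]
T brush 0.95 [405. 235.] [ 0.4579 -0.2495  0.03  ] [(np.float64(0.0463), np.float64(-58.8)), (np.float64(0.1123), np.float64(-149.5))]
S lid 0.67 [315. 195.] [ 0.5457 -0.0363  0.075 ] [(np.float64(0.1842), np.float64(92.0)), (np.float64(0.1482), np.float64(-13.8))]
S lid 0.55 [402. 134.] [0.4366 0.3444 0.075 ] [(np.float64(0.2519), np.float64(86.6)), (np.float64(0.2094), np.float64(-27.5))]
S brush 0.75 [240. 211.] [ 0.4622 -0.2544  0.03  ] [(np.float64(0.0593), np.float64(139.2)), (np.float64(0.1395), np.float64(29.9))]
S brush 0.59 [356. 184.] [0.5107 0.1541 0.03  ] [(np.float64(0.6147), np.float64(99.3)), (np.float64(0.3233), np.float64(-18.3))]
clamp_hinge [0.5459 0.2241 0.126 ] reproj [-0.1 -0. ] [-0.1  0. ]
clamp_grip [0.5461 0.2738 0.2185] reproj [0.8 0.4] [ 0.7 -0.2]
foot_axis [0.5393 0.2429 0.1853] reproj [1.1 0.6] [ 1.  -0.2]
brush [ 0.462  -0.2437  0.0311] reproj [0. 0.] [0. 0.]
lid [0.5986 0.0488 0.3158] reproj [-38.2 -29.6] [-42.2  -2.7]
clamp [0.5471 0.2214 0.1071] reproj [1.5 0.7] [ 1.4 -0.3]
```

```bash
cat >> h.py <<'E'
CO=np.array([.5486,.0349]);CY=np.radians(.85)
def c2w(p):
    c,s=np.cos(CY),np.sin(CY);return np.array([CO[0]+c*p[0]-s*p[1],CO[1]+s*p[0]+c*p[1],p[2]])
def go(target,yaw=None):
    "normalised tool-frame shift (after turning) and turn to a TCP target, tool down"
    o=telemetry.get_obs();y0=o["orientation"][2];yaw=y0 if yaw is None else yaw
    dy=(yaw-y0+180)%360-180
    d=(np.array(target)-o["tool_pos"]);A=R.from_euler("xyz",[180,0,yaw],degrees=True).as_matrix()
    n=A.T@d/.2
    print("shift",n.round(3),"turn",round(-dy/90,4),"rows>=",np.ceil(np.linalg.norm(n)/.2),np.ceil(abs(dy)/7))
E
python3 -m creep '[[[0,0,0,-0.052,1],[0,0,0,-0.051,1],[-0.157,0.091,0,0,1],[-0.157,0.091,0,0,1],[-0.157,0.091,0,0,1],[-0.157,0.091,0,0,1],[-0.157,0.091,0,0,1],[-0.157,0.091,0,0,1]]]'
python3 -m creep '[[[-0.157,0.091,0,0,1],[-0.157,0.091,0,0,1],[-0.157,0.091,0,0,1],[-0.157,0.091,0,0,1],[-0.157,0.091,0,0,1],[-0.157,0.091,0,0,1],[0,0,0,0,1],[0,0,0,0,1]]]'
python3 - <<'E'
from h import *
o=telemetry.get_obs();w=snapshot("wrist");save(w,"w0.png");print(cam(w,o)[1])
for q in["brush"]:
    for a in nets.landmark_of(w,q)[:2]:print(a["uv"],a["confidence"],atz(w,a["uv"],.023,o))
    for a in nets.masks_of(w,q)[:2]:
        r=cv2.minAreaRect(cv2.findNonZero(a["region"].astype(np.uint8)));B=np.array([atz(w,u,.03,o) for u in cv2.boxPoints(r)])
        print(a["uv"],B.mean(0).round(4),[(np.linalg.norm(k).round(4),np.degrees(np.arctan2(k[1],k[0])).round(1)) for k in(B[1]-B[0],B[2]-B[1])])
go([.459,-.249,.25],-149.5)
E
```

```text
clock: 3.07
tool_pos: [0.3519, -0.4379, 0.4048]
orientation: [-180.0, 0.0, -149.5]
force: [1.2, 0.3, -0.4]
opening: 0.0875
gripper_force: 0.0
clock: 3.73
tool_pos: [0.4592, -0.248, 0.4049]
orientation: [-180.0, 0.0, -149.3]
force: [-0.5, -1.8, -0.3]
opening: 0.0877
gripper_force: 0.0
[ 0.38872094 -0.28957266  0.38470957]
[313.7, 171.5] 0.84 [ 0.45855128 -0.25437342  0.023     ]
[315.7, 173.7] [ 0.4576 -0.2488  0.03  ] [(np.float64(0.1182), np.float64(-150.6)), (np.float64(0.0528), np.float64(120.7))]
shift [-0.007  0.002  0.773] turn -0.0001 rows>= 4.0 1.0
```

View pics/w0.png

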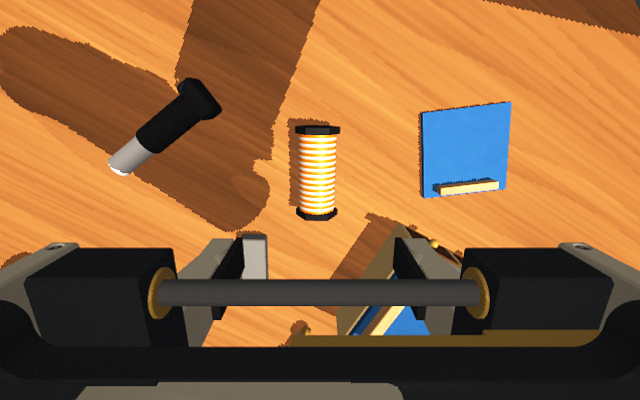

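The wrist view shows the brush at (316,173), its axis along the tool x and nothing near the fingers. Going down to grasp 8 mm above its axis.

```bash
python3 -m creep '[[[0.01,0,0.175,0,1],[0,0,0.175,0,1],[0,0,0.175,0,1],[0,0,0.175,0,1],[0,0,0.15,0,1],[0,0,0.12,0,1],[0,0,0.07,0,1],[0,0,0.035,0,1]]]'
python3 -m creep '[[[0,0,0,0,1],[0,0,0,0,0],[0,0,0,0,0],[0,0,0,0,0],[0,0,0,0,0],[0,0,0,0,0],[0,0,0,0,0],[0,0,0,0,0]]]'
python3 -m creep '[[[0,0,-0.05,0,0],[0,0,-0.15,0,0],[0,0,-0.175,0,0],[0,0,-0.175,0,0],[0,0,-0.175,0,0],[0,0,0,0,0],[0,0,0,0,0]]]'
python3 -c "
from h import *
p=c2w([0,.055,.32]);print(p);go(p,-179.15)
p=c2w([0,.055,.199]);print(p)
w=snapshot('wrist');save(w,'w1.png')"
```

```text
clock: 4.55
tool_pos: [0.4552, -0.2517, 0.1873]
orientation: [179.9, -0.2, -149.6]
force: [0.6, 0.7, 0.9]
opening: 0.0874
gripper_force: 0.0
clock: 5.22
tool_pos: [0.4567, -0.2506, 0.19]
orientation: [-180.0, 0.0, -149.5]
force: [0.1, 0.5, 0.5]
opening: 0.0465
gripper_force: 0.0
clock: 5.8
tool_pos: [0.4568, -0.2506, 0.3375]
orientation: [-179.8, 0.2, -149.5]
force: [-0.3, -0.5, -2.8]
opening: 0.0434
gripper_force: 30.0
[0.54778409 0.08989395 0.32      ]
shift [-0.48   1.696  0.088] turn 0.3297 rows>= 9.0 5.0
[0.54778409 0.08989395 0.199     ]
```

View pics/w1.png

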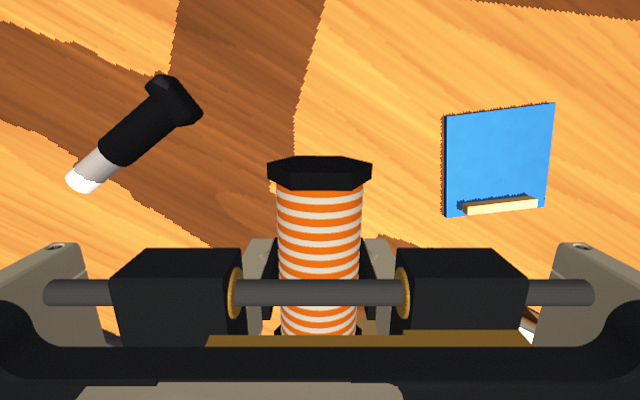

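Grasp is good: brush straight in the pads, plate level at (318,172). Carrying it over the bay.

```bash
python3 -m creep '[[[0,0,0,0.066,0],[0,0,0,0.066,0],[0,0,0,0.066,0],[0,0,0,0.066,0],[0,0,0,0.066,0],[-0.048,0.17,0,0,0],[-0.048,0.17,0,0,0],[-0.048,0.17,0,0,0]]]'
python3 -m creep '[[[-0.048,0.17,0,0,0],[-0.048,0.17,0,0,0],[-0.048,0.17,0,0,0],[-0.048,0.17,0,0,0],[-0.048,0.17,0,0,0],[-0.048,0.17,0,0,0],[-0.048,0.166,0,0,0],[0,0,0,0,0]]]'
python3 - <<'E'
from h import *
o=telemetry.get_obs();w=snapshot("wrist");save(w,"w2.png")
go(c2w([0,.055,.199]),-179.15)
t=snapshot("top");save(t,"t2.png",(230,150,380,260),4)
E
```

```text
clock: 6.52
tool_pos: [0.4832, -0.1475, 0.333]
orientation: [180.0, -0.2, -179.3]
force: [0.3, -0.3, -1.1]
opening: 0.0434
gripper_force: 30.0
clock: 7.18
tool_pos: [0.5489, 0.0945, 0.333]
orientation: [-180.0, -0.1, -179.0]
force: [-0.0, -1.1, -1.8]
opening: 0.0433
gripper_force: 30.0
shift [ 0.001 -0.013  0.669] turn 0.0017 rows>= 4.0 1.0
```

View pics/w2.png

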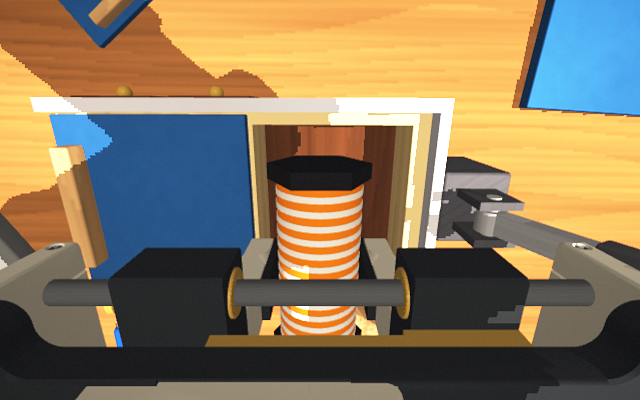

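```bash
python3 - <<'E'
from h import *
o=telemetry.get_obs();w=snapshot("wrist")
for c in([-.085,-.15,.083],[-.085,.158,.083],[-.065,.006,.065],[-.065,.136,.065]):print(c,proj(w,c2w(c),o).round(1))
E
python3 -m creep '[[[0,-0.013,0.15,0,0],[0,0,0.15,0,0],[0,0,0.12,0,0],[0,0,0.08,0,0],[0,0,0.06,0,0],[0,0,0.04,0,0],[0,0,0,0,0]]]'
python3 -c "
from h import *
go(c2w([0,.055,.199]),-179.15)"
```

```text
[-0.085, -0.15, 0.083] [ 35.7 102.2]
[-0.085, 0.158, 0.083] [457.9 102.9]
[-0.065, 0.006, 0.065] [256.  128.9]
[-0.065, 0.136, 0.065] [417.2 129.1]
clock: 7.92
tool_pos: [0.5468, 0.0859, 0.2127]
orientation: [-179.9, -0.2, -179.3]
force: [-0.5, -0.5, -1.2]
opening: 0.0432
gripper_force: 30.0
shift [-0.005  0.02   0.069] turn -0.0015 rows>= 1.0 1.0
```

```bash
python3 -m creep '[[[0,0,0.03,0,0],[0,0,0.02,0,0],[0,0,0.01,0,0],[0,0,0,0,0],[0,0,0,0,0]]]'
python3 -c "
from h import *
go(c2w([0,.055,.199]),-179.15);print(telemetry.get_obs()['force'])"
```

```text
clock: 8.33
tool_pos: [0.5478, 0.0873, 0.203]
orientation: [180.0, 0.0, -179.2]
force: [-0.1, 0.0, -1.5]
opening: 0.0432
gripper_force: 30.0
shift [0.    0.013 0.02 ] turn -0.0003 rows>= 1.0 1.0
[-0.11058495  0.03825304 -1.47830745]
```

```bash
python3 -m creep '[[[0,0,0.01,0,0],[0,0,0.01,0,0],[0,0,0,0,0],[0,0,0,0,0]]]'
python3 -m creep '[[[0,0,0,0,0.7],[0,0,0,0,0.7],[0,0,0,0,0.7],[0,0,0,0,0.7]]]'
python3 -m creep '[[[0,0,-0.05,0,0.7],[0,0,-0.1,0,0.7],[0,0,-0.15,0,0.7],[0,0,-0.175,0,0.7],[0,0,-0.175,0,0.7],[0,0,0,0,0.7]]]'
python3 - <<'E'
from h import *
o=telemetry.get_obs();w=snapshot("wrist");save(w,"w3.png")
for a in nets.landmark_of(w,"brush")[:2]:print(a["uv"],a["confidence"],atz(w,a["uv"],.031,o))
print(c2w([0,.055,.031]))
go(c2w([0,-.162,.33]),-89.15)
E
```

```text
clock: 8.67
tool_pos: [0.548, 0.0874, 0.1998]
orientation: [180.0, 0.1, -179.2]
force: [-2.9, 0.1, 8.6]
opening: 0.0434
gripper_force: 30.0
clock: 9.0
tool_pos: [0.5479, 0.0899, 0.1991]
orientation: [179.7, 0.1, -179.2]
force: [-9.4, 24.7, 5.6]
opening: 0.06
gripper_force: 12.1
clock: 9.5
tool_pos: [0.5498, 0.088, 0.3359]
orientation: [179.8, 0.6, -179.1]
force: [2.6, 1.1, 1.1]
opening: 0.0612
gripper_force: 0.0
[315.2, 188.9] 0.84 [0.54959342 0.08642611 0.031     ]
[0.54778409 0.08989395 0.031     ]
shift [1.073e+00 1.000e-03 3.000e-03] turn -1.0003 rows>= 6.0 13.0
```

View pics/w3.png

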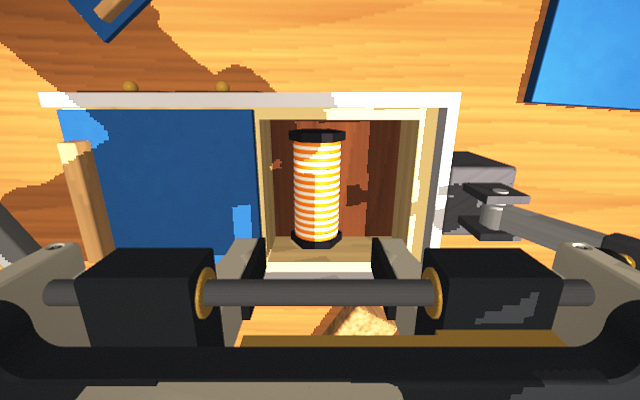

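The brush lies flat in the bay at (317,188), let go. Next I turn 90° with fingers shut and go behind the lid's push bar.

```bash
python3 -m creep '[[[0,0,0,-0.077,0],[0,0,0,-0.077,0],[0,0,0,-0.077,0],[0,0,0,-0.077,0],[0,0,0,-0.077,0],[0,0,0,-0.077,0],[0,0,0,-0.077,0],[0,0,0,-0.077,0]]]'
python3 -m creep '[[[0,0,0,-0.077,0],[0,0,0,-0.077,0],[0,0,0,-0.077,0],[0,0,0,-0.077,0],[0,0,0,-0.076,0],[0.18,0,0,0,0],[0.18,0,0,0,0],[0.18,0,0,0,0]]]'
python3 -m creep '[[[0.18,0,0,0,0],[0.18,0,0,0,0],[0.173,0,0,0,0],[0,0,0,0,0]]]'
python3 - <<'E'
from h import *
o=telemetry.get_obs();w=snapshot("wrist");save(w,"w4.png");t=snapshot("top")
a=[a for a in nets.masks_of(t,"lid") if abs(a["uv"][1]-200)<20 and a["uv"][0]>250][:1]
for k in a:print(k["uv"],atz(t,k["uv"],.08))
go(c2w([0,-.162,.258]),-89.15)
E
```

```text
clock: 10.27
tool_pos: [0.5474, 0.0872, 0.3272]
orientation: [179.9, -0.1, -123.4]
force: [0.5, 0.0, -0.1]
opening: 0.0133
gripper_force: 0.0
clock: 10.93
tool_pos: [0.5488, -0.0214, 0.3272]
orientation: [179.9, -0.0, -89.1]
force: [0.3, 1.0, 0.7]
opening: 0.0006
gripper_force: 0.0
clock: 11.27
tool_pos: [0.55, -0.1317, 0.327]
orientation: [179.8, -0.0, -89.4]
force: [1.1, 0.2, 0.4]
opening: 0.0003
gripper_force: 0.0
shift [-0.003 -0.003  0.347] turn -0.0014 rows>= 2.0 1.0
```

View pics/w4.png

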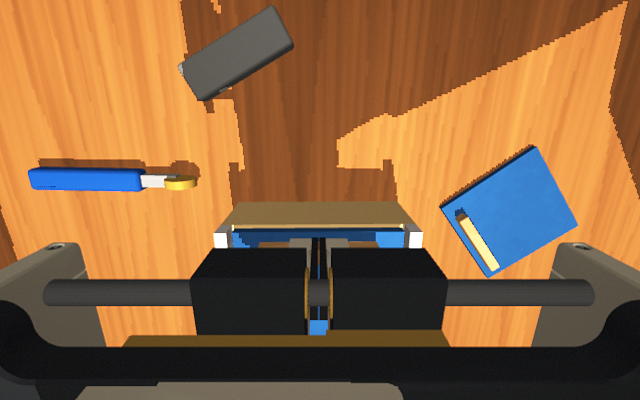

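```bash
python3 -m creep '[[[0,0,0.1,0,0],[0,0,0.1,0,0],[0,0,0.08,0,0],[0,0,0.05,0,0],[0,0,0.017,0,0],[0,0,0,0,0],[0,0,0,0,0]]]'
python3 -m creep '[[[-0.03,0,0,0,0],[-0.03,0,0,0,0],[-0.03,0,0,0,0],[-0.03,0,0,0,0],[-0.03,0,0,0,0],[0,0,0,0,0]]]'
python3 -c "
from h import *
print(c2w([0,.008-.0095,.258]));go(c2w([0,.008-.0095,.258]),-89.15)"
```

```text
clock: 12.0
tool_pos: [0.5512, -0.1268, 0.2597]
orientation: [-180.0, -0.0, -89.1]
force: [0.3, -0.4, -0.0]
opening: 0.0005
gripper_force: 0.0
clock: 12.5
tool_pos: [0.5504, -0.0962, 0.2595]
orientation: [-180.0, 0.0, -89.1]
force: [0.1, -0.4, -0.7]
opening: -0.0
gripper_force: 0.0
[0.54862225 0.03340017 0.258     ]
shift [-0.648 -0.001  0.008] turn 0.0001 rows>= 4.0 1.0
```

```bash
python3 -m creep '[[[-0.04,0,0,0,0],[-0.04,0,0,0,0],[-0.04,0,0,0,0],[-0.04,0,0,0,0],[-0.04,0,0,0,0],[-0.04,0,0,0,0],[-0.04,0,0,0,0]]]'
python3 -m creep '[[[-0.04,0,0,0,0],[-0.04,0,0,0,0],[-0.04,0,0,0,0],[-0.04,0,0,0,0],[-0.04,0,0,0,0],[-0.04,0,0,0,0],[0,0,0,0,0]]]'
python3 -m creep '[[[-0.02,0,0,0,0],[-0.02,0,0,0,0],[-0.02,0,0,0,0],[0,0,0,0,0]]]'
```

```text
clock: 13.08
tool_pos: [0.5496, -0.0404, 0.2593]
orientation: [180.0, -0.0, -89.2]
force: [-0.0, -0.9, 0.4]
opening: 0.0002
gripper_force: 1.0
clock: 13.67
tool_pos: [0.549, 0.0081, 0.2592]
orientation: [-180.0, 0.0, -89.1]
force: [0.3, -0.3, -0.6]
opening: 0.0002
gripper_force: 0.0
clock: 14.0
tool_pos: [0.5488, 0.0192, 0.2592]
orientation: [-180.0, 0.0, -89.2]
force: [-0.5, 0.5, -0.1]
opening: 0.0003
gripper_force: 0.0
```

```bash
python3 -m creep '[[[-0.015,0,0,0,0],[-0.015,0,0,0,0],[-0.015,0,0,0,0],[0,0,0,0,0]]]'
python3 -m creep '[[[-0.01,0,0,0,0],[-0.01,0,0,0,0],[0,0,0,0,0]]]'
python3 -c "
from h import *
t=snapshot('top');save(t,'t3.png',(180,150,380,250),4)"
```

```text
clock: 14.33
tool_pos: [0.5487, 0.0281, 0.2593]
orientation: [-180.0, 0.0, -89.2]
force: [0.2, -0.5, 0.7]
opening: 0.0004
gripper_force: 0.0
clock: 14.58
tool_pos: [0.5486, 0.0316, 0.2593]
orientation: [180.0, -0.0, -89.2]
force: [0.8, -2.1, 0.2]
opening: 0.0005
gripper_force: 1.5
```

View pics/t3.png

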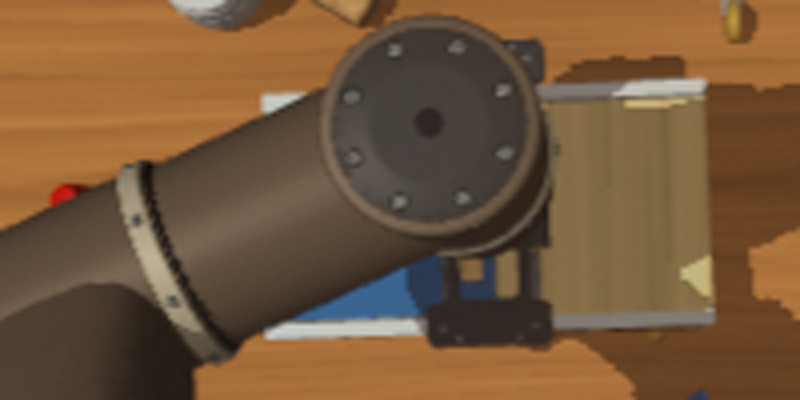

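The lid has moved off the deck and sits under the gripper (bar near px (475,270)). I push on in small steps until the end plate is felt.

```bash
python3 -m creep '[[[-0.01,0,0,0,0],[-0.01,0,0,0,0],[0,0,0,0,0],[0,0,0,0,0]]]'
python3 -m creep '[[[-0.01,0,0,0,0],[-0.01,0,0,0,0],[0,0,0,0,0],[0,0,0,0,0]]]'
```

```text
clock: 14.97
tool_pos: [0.5487, 0.0328, 0.2597]
orientation: [179.9, -0.3, -89.2]
force: [6.2, -23.5, 1.5]
opening: 0.0002
gripper_force: 11.5
clock: 15.3
tool_pos: [0.5488, 0.034, 0.2602]
orientation: [179.9, -0.6, -89.2]
force: [10.0, -42.3, 4.1]
opening: 0.0003
gripper_force: 21.3
```

```bash
python3 -m creep '[[[0.03,0,0,0,0],[0.03,0,0,0,0],[0,0,-0.15,0,0],[0,0,-0.175,0,0],[0,0,-0.175,0,0],[0,0,-0.175,0,0],[0,0,-0.175,0,0],[0,0,-0.15,0,0]]]'
python3 - <<'E'
from h import *
o=telemetry.get_obs();t=snapshot("top");s=snapshot("scene");save(s,"s3.png",(260,90,460,240),4)
for q in["clamp_hinge","clamp_grip","foot_axis","lid","end_stop"]:
    A=nets.landmark_of(t,q);B=nets.landmark_of(s,q)
    print(q,[(np.round(a["uv"]),round(a["confidence"],2)) for a in A[:2]+B[:2]])
    if A and B:
        X=tri([ray(t,A[0]["uv"]),ray(s,B[0]["uv"])]);print(X.round(4))
print("home lid proj",proj(s,c2w([0,.075,.065])),proj(t,c2w([0,.075,.065])))
go(c2w([0,.305,.46]),-89.15)
E
```

```text
clock: 15.97
tool_pos: [0.5484, 0.028, 0.4621]
orientation: [-179.9, 0.1, -89.1]
force: [1.5, 0.6, -0.9]
opening: 0.0002
gripper_force: 0.0
clamp_hinge [(array([389., 154.]), 0.65)]
clamp_grip [(array([405., 127.]), 0.71)]
foot_axis [(array([396., 137.]), 0.93)]
lid [(array([353., 272.]), 0.97), (array([274., 202.]), 0.78), (array([358., 180.]), 0.9), (array([396., 137.]), 0.68)]
[0.451  0.0083 0.0717]
end_stop [(array([379., 164.]), 0.73), (array([406., 126.]), 0.48)]
home lid proj [356.82251408 179.89605603] [276.04371906 203.03643971]
shift [-1.561 -0.    -0.007] turn -0.0004 rows>= 8.0 1.0
```

View pics/s3.png

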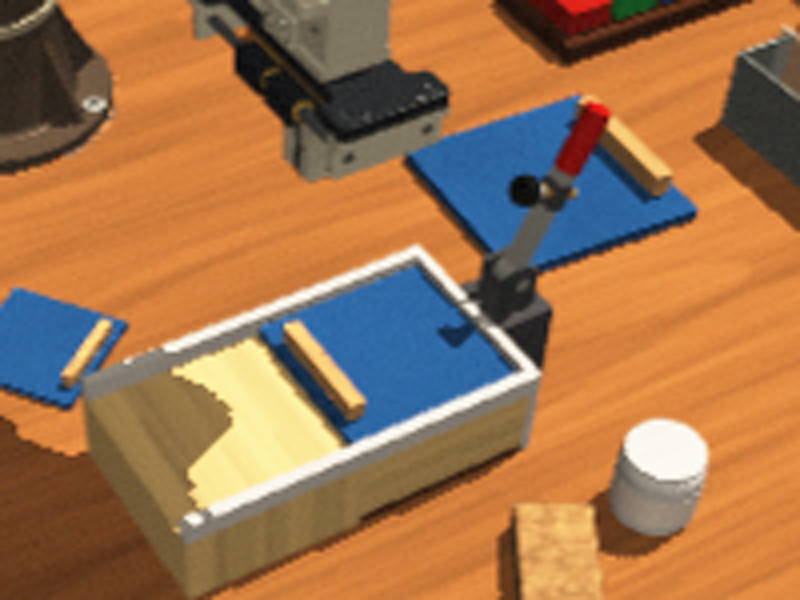

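The lid is home against the end plate (crop centre ≈(390,345)). The lever leans out, with its red grip at ≈(583,140). Next I go over it and down behind it.

```bash
python3 -m creep '[[[-0.15,0,0,0,0],[-0.18,0,0,0,0],[-0.18,0,0,0,0],[-0.18,0,0,0,0],[-0.18,0,0,0,0],[-0.18,0,0,0,0],[-0.18,0,0,0,0],[-0.18,0,0,0,0]]]'
python3 -m creep '[[[-0.15,0,0,0,0],[0,0,0.1,0,0],[0,0,0.12,0,0],[0,0,0.1,0,0],[0,0,0.07,0,0],[0,0,0,0,0]]]'
python3 - <<'E'
from h import *
o=telemetry.get_obs();w=snapshot("wrist");save(w,"w5.png")
X=[o["tool_pos"][0]-CO[0],o["tool_pos"][1]-CO[1]];c,s=np.cos(CY),np.sin(CY);print("case xy",c*X[0]+s*X[1],-s*X[0]+c*X[1],o["tool_pos"][2]-.178)
for q in["clamp_grip","foot_axis","clamp_hinge"]:print(q,[(a["uv"],round(a["confidence"],2)) for a in nets.landmark_of(w,q)[:2]])
s=snapshot("scene");
for q in["clamp_grip","foot_axis","clamp_hinge"]:
    print(q,[(a["uv"],round(a["confidence"],2)) for a in nets.landmark_of(s,q)[:2]])
for th in(1.85,1.95,2.05,2.15,2.25):print(th,proj(s,c2w([0,.185-.125*np.cos(th),.108+.125*np.sin(th)])).round(1),proj(w,c2w([0,.185-.125*np.cos(th),.108+.125*np.sin(th)]),o).round(1))
E
```

```text
clock: 17.23
tool_pos: [0.5443, 0.3115, 0.459]
orientation: [180.0, -0.0, -89.2]
force: [1.0, -0.9, 0.3]
opening: 0.0002
gripper_force: 0.0
clock: 17.73
tool_pos: [0.5434, 0.3393, 0.3771]
orientation: [179.7, -0.2, -89.2]
force: [0.4, -0.1, 0.1]
opening: 0.0003
gripper_force: 0.0
case xy -0.0006724639198853327 0.3044644994658769 0.199145051184409
clamp_grip [([317.8, 140.4], 0.95), ([318.1, 91.0], 0.53)]
foot_axis [([318.6, 92.8], 0.65)]
clamp_hinge [([314.1, 55.2], 0.87)]
clamp_grip []
foot_axis [([397.8, 136.2], 0.85)]
clamp_hinge [([389.1, 155.3], 0.63)]
1.85 [401.5 124. ] [315.  98.]
1.95 [404.5 123.9] [315.1 127.1]
2.05 [407.3 124.1] [315.2 151.6]
2.15 [409.9 124.7] [315.4 171.8]
2.25 [412.2 125.6] [315.5 187.8]
```

View pics/w5.png

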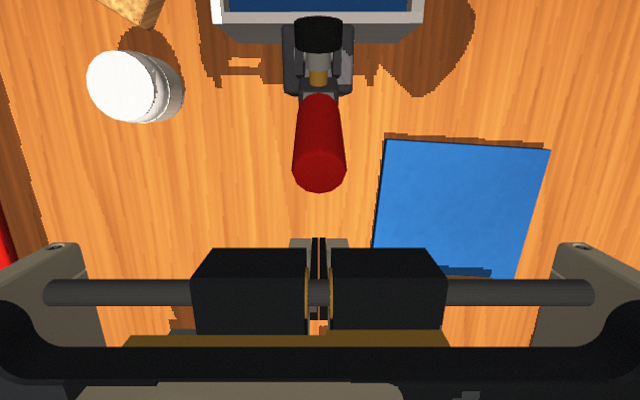

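The wrist view shows the red grip centred at (318,150), straight ahead of the shut fingers. θ is about 2.0. Now I push it over along the arc.

```bash
python3 -m creep '[[[0.035,0,-0.02,0,0],[0.035,0,-0.02,0,0],[0.035,0,-0.02,0,0],[0.035,0,-0.02,0,0],[0.035,0,0,0,0],[0.035,0,0,0,0],[0.035,0,0,0,0],[0.035,0,0,0,0]]]'
python3 -m creep '[[[0.035,0,0,0,0],[0.035,0,0,0,0],[0.035,0,0,0,0],[0.035,0,0,0,0],[0.035,0,0,0,0],[0.035,0,0,0,0],[0,0,0,0,0]]]'
cat >> h.py <<'E'
def tip():
    o=telemetry.get_obs();X=np.array(o["tool_pos"][:2])-CO;c,s=np.cos(CY),np.sin(CY)
    print("corner mm",np.round([1e3*(c*X[0]+s*X[1]),1e3*(-s*X[0]+c*X[1])-9.5,1e3*(o["tool_pos"][2]-.178)],1),"F",np.round(o["force"],1),o["clock"])
E
python3 -c "
from h import *
tip()"
```

```text
clock: 18.8
tool_pos: [0.5454, 0.2842, 0.3986]
orientation: [-179.8, 0.2, -89.2]
force: [-0.4, 7.2, 5.8]
opening: 0.0005
gripper_force: 3.9
clock: 19.38
tool_pos: [0.5456, 0.2407, 0.3978]
orientation: [-179.9, 0.1, -89.2]
force: [0.0, 1.6, 2.1]
opening: 0.0007
gripper_force: 0.7
corner mm [1.000e-01 1.964e+02 2.198e+02] F [0.  1.6 2.1] 19.3833
```

```bash
python3 -m creep '[[[0.039,0,0,0,0],[0.039,0,0,0,0],[0.039,0,0,0,0],[0.039,0,0,0,0],[0.035,0,0.007,0,0],[0.035,0,0.007,0,0],[0.035,0,0.007,0,0],[0.035,0,0.007,0,0]]]'
python3 -m creep '[[[0.035,0,0.007,0,0],[0.028,0,0.013,0,0],[0.028,0,0.013,0,0],[0.028,0,0.013,0,0],[0.028,0,0.013,0,0],[0.028,0,0.013,0,0],[0,0,0,0,0]]]'
python3 -c "
from h import *
tip();s=snapshot('scene')
for q in['clamp_grip','foot_axis']:print(q,[(a['uv'],a['confidence']) for a in nets.landmark_of(s,q)[:2]])
for th in(.6,.7,.8,.9,1,1.2,1.5):print(th,proj(s,c2w([0,.185-.125*np.cos(th),.108+.125*np.sin(th)])).round(1))
"
```

```text
clock: 20.05
tool_pos: [0.5464, 0.1826, 0.391]
orientation: [180.0, 0.1, -89.2]
force: [0.4, 6.1, -0.1]
opening: 0.0004
gripper_force: 2.2
clock: 20.63
tool_pos: [0.5468, 0.1464, 0.3768]
orientation: [180.0, -0.0, -89.2]
force: [0.8, 2.1, 1.2]
opening: 0.0005
gripper_force: 0.8
corner mm [-1.000e-01  1.020e+02  1.988e+02] F [0.8 2.1 1.2] 20.6333
clamp_grip []
foot_axis [([387.1, 155.6], 0.72), ([372.3, 149.1], 0.69)]
0.6 [361.3 151.9]
0.7 [363.7 148.5]
0.8 [366.4 145.1]
0.9 [369.3 141.9]
1 [372.4 138.9]
1.2 [379.1 133.4]
1.5 [389.8 127.3]
```

```bash
python3 -m creep '[[[0.023,0,0.02,0,0],[0.023,0,0.02,0,0],[0.023,0,0.02,0,0],[0.023,0,0.02,0,0],[0.023,0,0.02,0,0],[0,0,0,0,0]]]'
python3 -m creep '[[[0.015,0,0.0195,0,0],[0.015,0,0.0195,0,0],[0,0,0,0,0]]]'
python3 -m creep '[[[0.012,0,0.018,0,0],[0.012,0,0.018,0,0],[0,0,0,0,0],[0,0,0,0,0]]]'
python3 -c "
from h import *
tip()"
```

```text
clock: 21.28
tool_pos: [0.5472, 0.1235, 0.3564]
orientation: [180.0, -0.0, -89.2]
force: [0.2, 2.0, 0.2]
opening: 0.0006
gripper_force: 0.6
clock: 21.53
tool_pos: [0.5473, 0.118, 0.3487]
orientation: [180.0, -0.0, -89.2]
force: [1.4, 1.3, 1.3]
opening: 0.0002
gripper_force: 0.7
clock: 21.87
tool_pos: [0.5472, 0.1133, 0.3419]
orientation: [179.9, -0.1, -89.2]
force: [-0.4, 0.5, 0.1]
opening: 0.0001
gripper_force: 0.2
corner mm [ -0.2  68.9 163.9] F [-0.4  0.5  0.1] 21.8667
```

```bash
python3 -m creep '[[[0.004,0,0.01,0,0],[0.004,0,0.01,0,0],[0.004,0,0.01,0,0]]]'
python3 -m creep '[[[0.004,0,0.01,0,0],[0.004,0,0.01,0,0]]]'
python3 -m creep '[[[0.004,0,0.01,0,0],[0.004,0,0.01,0,0]]]'
python3 -c "
from h import *
tip()"
```

```text
clock: 22.12
tool_pos: [0.5473, 0.111, 0.3362]
orientation: [180.0, -0.0, -89.2]
force: [-0.2, -0.5, 4.2]
opening: 0.0005
gripper_force: 1.8
clock: 22.28
tool_pos: [0.5474, 0.1094, 0.3321]
orientation: [180.0, -0.0, -89.2]
force: [-1.4, -0.8, 4.2]
opening: 0.0004
gripper_force: 1.8
clock: 22.45
tool_pos: [0.5474, 0.1078, 0.328]
orientation: [180.0, -0.0, -89.2]
force: [-1.2, -0.9, 4.3]
opening: 0.0005
gripper_force: 1.8
corner mm [-1.00e-01  6.35e+01  1.50e+02] F [-1.2 -0.9  4.3] 22.45
```

```bash
for i in 1; do python3 -m creep '[[[0.003,0,0.01,0,0],[0.003,0,0.01,0,0]]]'; done
python3 -m creep '[[[0.003,0,0.01,0,0],[0.003,0,0.01,0,0]]]'
python3 -m creep '[[[0.002,0,0.01,0,0],[0.002,0,0.01,0,0]]]'
```

```text
clock: 22.62
tool_pos: [0.5474, 0.1067, 0.324]
orientation: [180.0, -0.0, -89.2]
force: [-1.0, -1.2, 3.4]
opening: 0.0005
gripper_force: 1.8
clock: 22.78
tool_pos: [0.5474, 0.1055, 0.32]
orientation: [180.0, -0.0, -89.2]
force: [-1.1, -0.7, 4.0]
opening: 0.0004
gripper_force: 1.8
clock: 22.95
tool_pos: [0.5475, 0.1047, 0.316]
orientation: [180.0, -0.0, -89.2]
force: [-0.7, -1.8, 4.2]
opening: 0.0005
gripper_force: 1.8
```

```bash
python3 -m creep '[[[0.002,0,0.01,0,0],[0.002,0,0.01,0,0]]]'
```

```text
clock: 23.12
tool_pos: [0.5476, 0.104, 0.3121]
orientation: [-180.0, -0.0, -89.2]
force: [-0.5, -2.0, 3.3]
opening: 0.0004
gripper_force: 1.8
```

```bash
python3 -m creep '[[[0.002,0,0.01,0,0],[0.002,0,0.01,0,0]]]'
```

```text
clock: 23.28
tool_pos: [0.5475, 0.1032, 0.308]
orientation: [180.0, -0.0, -89.2]
force: [-0.9, -2.0, 4.0]
opening: 0.0006
gripper_force: 1.8
```

```bash
python3 -m creep '[[[0.001,0,0.01,0,0],[0.001,0,0.01,0,0]]]'
```

```text
clock: 23.45
tool_pos: [0.5476, 0.1028, 0.3041]
orientation: [-180.0, -0.0, -89.2]
force: [-1.2, -2.3, 5.9]
opening: 0.0002
gripper_force: 2.5
```

```bash
python3 -m creep '[[[0.001,0,0.01,0,0],[0.001,0,0.007,0,0]]]'
```

```text
clock: 23.62
tool_pos: [0.5476, 0.1023, 0.3009]
orientation: [-180.0, -0.0, -89.2]
force: [-1.3, -2.7, 7.3]
opening: 0.0003
gripper_force: 3.6
```

```bash
python3 -m creep '[[[0.001,0,0.006,0,0],[0.001,0,0.006,0,0]]]'
```

```text
clock: 23.78
tool_pos: [0.5476, 0.102, 0.2988]
orientation: [-180.0, -0.0, -89.2]
force: [-2.8, -2.0, 9.7]
opening: 0.0006
gripper_force: 4.4
```

```bash
python3 -m creep '[[[0,0,0.004,0,0],[0,0,0.004,0,0]]]'
```

```text
clock: 23.95
tool_pos: [0.5476, 0.1019, 0.2974]
orientation: [-180.0, -0.0, -89.2]
force: [-2.2, -3.1, 10.6]
opening: 0.0003
gripper_force: 5.2
```

10.6 N reached. I back off straight up, move clear, and check that the lever stays.

```bash
python3 -m creep '[[[0,0,0,0,0],[0,0,0,0,0]]]'
python3 -m creep '[[[0,0,-0.02,0,0],[0,0,-0.05,0,0],[0,0,-0.1,0,0],[0,0,-0.15,0,0],[0,0,-0.15,0,0],[0,0,-0.15,0,0],[0,0,-0.15,0,0],[0,0,0,0,0]]]'
python3 -m creep '[[[0.17,0,0,0,0],[0.17,0,0,0,0],[0.17,0,0,0,0],[0.17,0,0,0,0],[0.17,0,0,0,0],[0.17,0,0,0,0],[0.17,0,0,0,0],[0,0,0,0,0]]]'
python3 - <<'E'
from h import *
s=snapshot("scene");t=snapshot("top");save(s,"s4.png",(260,90,460,240),4)
for q in["clamp_grip","foot_axis","lid"]:
    A=nets.landmark_of(t,q);B=nets.landmark_of(s,q)
    print(q,[(np.round(a["uv"]),round(a["confidence"],2)) for a in A[:2]+B[:2]])
    if A and B:print(tri([ray(t,A[0]["uv"]),ray(s,B[0]["uv"])]).round(4))
for th in(-.03,.02,.07,.15,.3):print(th,proj(s,c2w([0,.185-.125*np.cos(th),.108+.125*np.sin(th)])).round(1))
print(telemetry.get_obs()["force"])
E
```

```text
clock: 24.12
tool_pos: [0.5476, 0.1019, 0.2973]
orientation: [-180.0, -0.0, -89.2]
force: [-2.5, -4.1, 8.4]
opening: 0.0003
gripper_force: 4.2
clock: 24.78
tool_pos: [0.5486, 0.1024, 0.458]
orientation: [-179.4, 0.2, -89.1]
force: [1.4, -0.6, 1.0]
opening: 0.0008
gripper_force: 0.0
clock: 25.45
tool_pos: [0.5507, -0.1399, 0.4508]
orientation: [180.0, -0.0, -89.4]
force: [0.1, 0.5, 0.3]
opening: 0.0007
gripper_force: 0.0
clamp_grip [(array([354., 174.]), 0.62)]
foot_axis [(array([397., 235.]), 0.75), (array([366., 164.]), 0.61)]
lid [(array([184., 262.]), 0.65), (array([351., 270.]), 0.62), (array([271., 180.]), 0.82), (array([395., 136.]), 0.76)]
[0.3992 0.0993 0.1269]
-0.03 [353.5 172.5]
0.02 [353.6 171.1]
0.07 [353.8 169.6]
0.15 [354.3 167.1]
0.3 [355.9 162.1]
[ 0.11967397 -0.1980503   0.93144518]
```

View pics/s4.png

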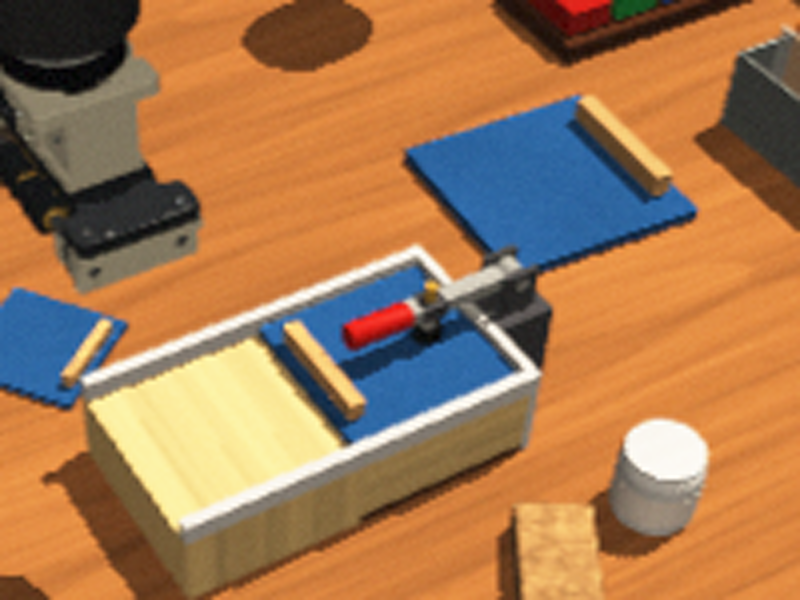

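The lever is down with its foot on the lid (crop (430,325)), the lid is home and the arm is clear. Handing in.

```bash
python3 -c "
from h import *
print(workorder.close_job())"
```

```text
the job is handed in; nothing more can be done
None
```

I laid the brush in the bay, slid the lid home against the end plate and pressed the clamp down at about 10.6 N, where it stayed when I let go. I handed the job in with about 25 s used; no verdict was shown.

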